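# Clamp a project box for drilling

### The job

Slide the aluminium project box along the clamp's bed until its far end sits flat against the back stop, centred under the screw. Then wind the crank clockwise until you feel the pad meet the box, and snug it about a sixth of a turn past that first touch: held firmly, but not cranked down hard or the box is crushed. Let go of everything and leave the other things on the bench alone.

Things in the scene. Friction and masses are not known exactly. Their poses are not given: they have to be found in the camera images.
- clamp: Bench-mounted cast-iron screw clamp. Origin on the vertical screw axis at the bench surface; +x points to its back (away from the robot, within 18 degrees), +z up. A column behind the stop (50 mm wide, x 45 to 80 mm, 120 mm high) carries an arm forward to the boss over the bed. A steel pad 16 mm across, rubber-backed, hangs under the screw and turns with it.
- bed: The clamp's flat grey bed plate, 260 x 110 mm, fixed to the clamp; same origin and axes as the clamp. It covers x = -165 to 95 mm; its top is at z = 20 mm. The box lies on it.
- stop (a point): Middle of the back stop's front face, at x = 25 mm, z = 35 mm in the clamp's frame; same axes as the clamp. The stop is an upright steel plate 90 mm wide, top 50 mm above the bench.
- boss (a point): Top centre of the round threaded boss (radius 18 mm, z = 94 to 121 mm), on the screw axis. The coarse screw goes down 16 mm per turn clockwise seen from above (2.55 mm per rad); crank and knob go down with it. The pad starts 5 to 17 mm above the box, different each time and not measured. The screw is self-locking: it stays where it is left.
- box_mid (a point): Centre of the loose aluminium project box, 120 x 50 x 32 mm (x, y, z), about 0.3 kg, lying on the bed. x axis along its length towards the stop, z up. Home (far end flat on the stop, centred) is x = -35 mm, y = 0 in the clamp's frame, 36 mm above the bench. At the start it lies 18 to 40 mm short of that, up to 12 mm off the middle and up to 10 degrees askew.
- knob_grip (a point): The crank's upright, freely spinning knob: round, 23 mm thick, 46 mm tall, on the end of the crank arm, 50 mm from the screw axis. The point is on its axis, 22 mm below its top and 25 mm above the arm's top face, the height to grip. Nothing else on the crank stands more than 3 mm above the arm. At the start the crank points to the clamp's back, within 50 degrees.
- crank (a joint): Crank angle, rad, growing clockwise seen from above (tightening); at 0 the arm points along the clamp's +x, at a along (cos a, -sin a). Free winding takes 2 to 3 N on the knob, near 0 when halted. Past first touch the clamping force grows 22 N per mm; the push then left on the halted knob rises about 0.1 N per newton, so some 5 N more is snug. About 50 N is right, 110 N crushes.
Things that resemble listed ones, but are neither listed nor needed, are in the scene too. Of the things shaped like the part that bears box_mid, the aluminium one is meant.

How it is judged:
On the way, in this order (a step that is already met when the one before it is completed fails the run):
1. the box's far end is flat against the back stop (x of box_mid in the frame of clamp above -0.0385 m and angle between the x axis of box_mid and the x axis of clamp, either way round below 0.07 rad), for 0.1 s.
2. the screw, not the robot, presses the box onto the bed (contact force between casebox and bed above 25 N and contact force between each of the fingers, the arm and casebox below 0.5 N), for 0.2 s.
At the end, for the whole second after the job is handed in: The box's far end is within 3.5 mm of the back stop, the box square to the clamp within 4 degrees, centred within 10 mm and flat, pressed onto the bed by the screw with 25 to 90 N; the crank is still (all of step 1 and y of box_mid in the frame of clamp between -0.01 and 0.01 m and angle between box_mid's own z axis and vertical below 0.05 rad and contact force between casebox and bed between 25 and 90 N and velocity of joint crank between -0.05 and 0.05 rad/s); the robot touches nothing.
It fails at once if the box is pressed onto the bed with more than 110 N (crushed) (contact force between casebox and bed above 110 N).
It fails at once if another thing on the bench is shifted by more than 30 mm (distance of any of perfboard, jack, jack2, driver, solder_reel, bottle, tin from where it was at the start of the episode above 0.03 m).
It also fails if it takes over 64 s, if anything falls off the work surface, if the arm or the gripper's body presses on something with over 40 N, if the wrist force passes 120 N, or if a joint passes its speed limit or range.

### The arm

A 6-joint arm with a two-finger parallel gripper is mounted at the origin on the work surface. World frame = base frame: x ahead of the robot, y to its left, z up, the work surface at z = 0. Lengths are in m, angles in rad, forces in N, time in s.
With the tool pointing down it reaches from about 0.275 to 0.875 m from the base axis. Payload 12.5 kg.
Tool frame: the origin (TCP) lies on the centre line of the jaws, within the pads' length; the fingertips stand r.finger_overhang ahead of it and the grasp point (between the pads) lies 3 mm ahead of it (r.finger_overhang is the distance from the TCP to the fingertips, in m); z points along the fingers, y is the line along which they close (so a half turn about z gives the same grasp; the last joint's range is limited). The gripper opens to 85 mm and grips with 20 to 120 N. Pads are 22 mm wide; open, the fingers measure 114 mm over their backs; the gripper's body (76 mm by 85 mm) begins 54 mm behind the grasp point. The pads swing forward as they close: fully open they stand 13 mm farther back than shut.
Start: joints at [-1.318, 0.351, 1.652, -0, 1.139, -0.085], TCP at [0.182, -0.519, 0.253] pointing down, gripper open.
Joint ranges: [-2.75, 2.75], [-0.79, 2.1], [0.01, 2.65], [-1.57, 4.71], [0.07, 3.14], [-2.87, 2.87]. Speed limits (rad/s): [2.22, 2.22, 2.79, 3.14, 3.14, 3.14].

### API

Orientations are given as a unit quaternion [x, y, z, w].
In Python, from cell import r, optics gives the robot as it stands. The module is installed in compiled form; this text tells all that it offers. Calls block until the motion is done:
- r.move_to(position, orientation): joint-space move of the TCP to a pose.
- r.move_linear(position, rot=None, vel=0.15): straight line of the TCP; rot=None keeps the orientation; vel is the mean speed in m/s.
- r.set_joints(angles): joint-space move.
- r.set_gripper(opening, squeeze=None): opening from 0.0 (shut) to 1.0 (fully open); squeeze is the grip in N (None keeps the last); returns when the fingers have stopped.
- r.sleep(seconds).
- r.inverse_kinematics(position, orientation): joint angles nearest the present ones, or None.
- optics.get_image(name): name is "scene" or "top" or "wrist"; returns a dict with "pixels" (400x640x3 uint8, red, green, blue), "depth" (400x640 float32, m along the optical axis (not along the pixel's ray), 0 where there is no reading), "fx", "fy", "cx", "cy" (pixels), "D" ([k1, k2, p1, p2, k3] as OpenCV has them; the pictures are not rectified), "camera_from_world" (4x4, takes a point from world to camera coordinates); the wrist camera has in their place "mount" (4x4, takes a point from camera to tool coordinates, whose origin is the TCP and whose axes are the flange's). Camera axes: x right, y down, z forward; pixel columns grow to the right and rows downward; lengths in m; the calibration is good to about 2 mm. A picture is of the moment at which its call begins: read the wrist's pose just before it.
A pose or a line that the arm cannot do raises r.PlanningError and nothing moves.
- r.hand_in(): hands the job in; it is judged then, once.
Readings, each from a call of its own:
- r.current_t(): time.
- r.current_q(): joint angles.
- r.current_qvel(): joint speeds.
- r.current_effort(): joint torques, N m.
- r.current_tool_pos(): TCP position.
- r.current_ee_rot(): TCP orientation.
- r.current_contact_force(): force on the tool from outside, world axes, zero at the start.
- r.current_torque(): the same for the moment, N m.
- r.current_opening(): opening from 0.0 (shut) to 1.0 (fully open).
- r.current_finger_force(): force on a finger pad.
Only numpy, scipy, OpenCV 4.12 (cv2) and the standard library are available. Lean on these libraries where they do the work, as an engineer would, in place of code of your own. Each camera call takes 0.05 s, during which the arm holds its last target. There are 200 camera calls.

## Working session

There is one attempt and no reset: what is moved stays moved. The work goes in short steps, each a Python script; the robot and the scene stay as the last script left them, time stands still between calls to the robot, and variables do not carry over. Pictures are saved under pics/ and viewed, at most 10 in all, crops included, and the job is handed in when it is done.

```bash
mkdir -p pics; cat > h.py <<'E'
import numpy as np, cv2
from cell import r, optics
def grab(n):
    im=optics.get_image(n); return im
def save(im,f,crop=None,s=1):
    p=im["pixels"][...,::-1]
    if crop: x0,y0,x1,y1=crop; p=p[y0:y1,x0:x1]
    cv2.imwrite(f,cv2.resize(p,None,fx=s,fy=s,interpolation=cv2.INTER_CUBIC))
def K(im): return np.array([[im["fx"],0,im["cx"]],[0,im["fy"],im["cy"]],[0,0,1.]])
def ray(im,uv,T):  # T world_from_camera
    n=cv2.undistortPoints(np.array([[uv]],float),K(im),np.array(im["D"],float))[0,0]
    d=T[:3,:3]@np.array([n[0],n[1],1]); return T[:3,3],d
def atz(im,uv,z):
    T=np.linalg.inv(im["camera_from_world"]); o,d=ray(im,uv,T); return o+d*(z-o[2])/d[2]
def cloud(im):
    T=np.linalg.inv(im["camera_from_world"])
    v,u=np.mgrid[0:400,0:640]; n=cv2.undistortPoints(np.stack([u,v],-1).reshape(-1,1,2).astype(float),K(im),np.array(im["D"],float)).reshape(400,640,2)
    d=im["depth"]; P=np.dstack([n*d[...,None],d]); P=P@T[:3,:3].T+T[:3,3]; P[d==0]=np.nan; return P
E
python3 - <<'E'
from h import *
import pickle
for n in("top","scene"):
    im=grab(n); save(im,f"pics/{n}0.png",s=1.25); pickle.dump(im,open(n+".pkl","wb"))
    print(n,np.linalg.inv(im["camera_from_world"]).round(3).tolist(),im["fx"])
print(r.current_t(),r.finger_overhang,r.current_ee_rot())
E
```

```text
top [[0.093, -0.975, 0.2, 0.372], [-0.996, -0.092, 0.017, -0.07], [0.002, -0.201, -0.98, 0.853], [0.0, 0.0, 0.0, 1.0]] 374.34281572720437
scene [[0.772, 0.528, -0.353, 0.854], [0.635, -0.656, 0.407, -0.474], [-0.017, -0.539, -0.842, 0.933], [0.0, 0.0, 0.0, 1.0]] 435.77509969674725
0.1 0.022 [ 9.85772502e-01  1.68084143e-01 -3.36413736e-05 -5.41963266e-04]
```

View pics/top0.png

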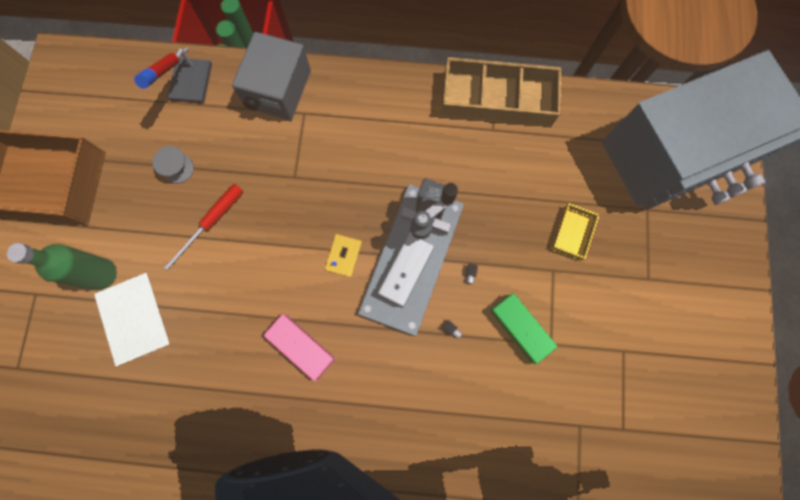

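View pics/scene0.png

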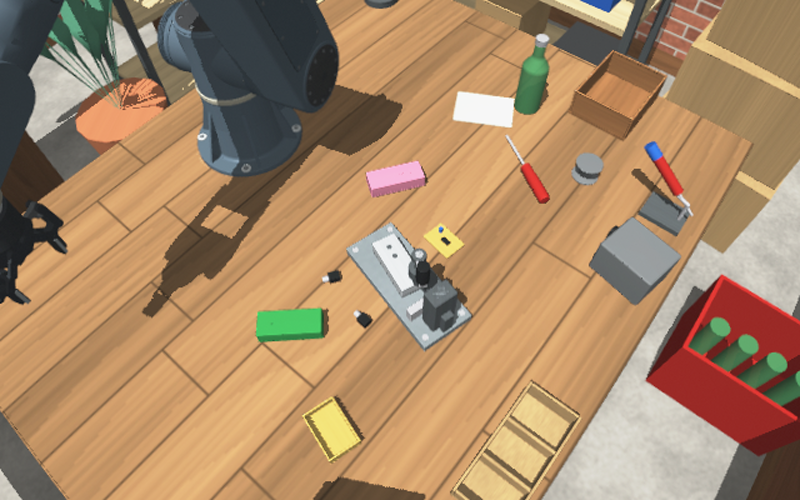

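Top view: the clamp is at about (410,255) in the 800-wide picture, with the white/aluminium box on the bed at (408,272) and the black knob at (449,192). Loose jacks lie at (470,272) and (452,328), and the perfboard at (343,255). The scene view shows the same. Next I'll fit the bed and box from depth, and enlarge crops.

```bash
python3 - <<'E'
from h import *
import pickle
for n,c in(("top",(270,130,390,280)),("scene",(265,165,385,285))):
    im=pickle.load(open(n+".pkl","rb")); P=cloud(im); x0,y0,x1,y1=c
    save(im,f"pics/{n}crop.png",c,4 if n=="top" else 5)
    Q=P[y0:y1,x0:x1].reshape(-1,3)
    for lo,hi in((-.005,.006),(.012,.028),(.045,.059),(.044,.056),(.112,.13),(.13,.142),(.142,.17),(.17,.23)):
        m=Q[(Q[:,2]>lo)&(Q[:,2]<hi)]
        if len(m)>8: print(n,lo,len(m),np.median(m,0).round(4),cv2.minAreaRect(m[:,:2].astype(np.float32)*1000))
    for uv in((326,217),(320,212),(359,155),(340,165)) if n=="top" else ((312,207),(338,213),(337,206)): print(uv,P[uv[1],uv[0]].round(4))
E
```

```text
top -0.005 11896 [ 0.5485 -0.068   0.    ] ((550.500732421875, -77.93023681640625), (355.4647216796875, 289.0105895996094), 5.360274314880371)
top 0.012 3365 [ 0.5039 -0.073   0.0199] ((526.4517211914062, -111.25272369384766), (182.2100372314453, 260.379638671875), 74.82288360595703)
top 0.045 1424 [ 0.5136 -0.0685  0.0516] ((532.16259765625, -76.0182876586914), (89.27472686767578, 174.69369506835938), 75.39789581298828)
top 0.044 1422 [ 0.5136 -0.0685  0.0516] ((531.0623168945312, -77.68424224853516), (89.14859008789062, 174.6834259033203), 76.91171264648438)
top 0.112 526 [ 0.6168 -0.0915  0.1198] ((600.0135498046875, -89.62567138671875), (38.46728515625, 97.4780044555664), 79.55597686767578)
top 0.142 279 [ 0.5775 -0.094   0.1597] ((583.8146362304688, -99.30848693847656), (24.902584075927734, 64.28376770019531), 46.381736755371094)
top 0.17 178 [ 0.6002 -0.1207  0.2044] ((604.136962890625, -121.15574645996094), (21.397159576416016, 20.959022521972656), 5.299937725067139)
(326, 217) [ 0.504  -0.072   0.0515]
(320, 212) [ 0.5137 -0.058   0.0516]
(359, 155) [ 0.5981 -0.121   0.2038]

[... 447 characters left out ...]
0966339111328)
scene 0.044 960 [ 0.5154 -0.0807  0.052 ] ((554.9961547851562, -93.56329345703125), (70.52742004394531, 216.6779022216797), 72.20966339111328)
scene 0.112 540 [ 0.6267 -0.1038  0.1201] ((603.0468139648438, -98.22203826904297), (49.83311462402344, 98.88143157958984), 74.74555206298828)
scene 0.142 151 [ 0.5754 -0.0939  0.1609] ((588.5433349609375, -108.16770935058594), (25.199289321899414, 73.39363861083984), 39.37397384643555)
scene 0.17 179 [ 0.6105 -0.1294  0.2034] ((608.0310668945312, -125.7989501953125), (20.36174774169922, 22.165912628173828), 43.850852966308594)
(312, 207) [ 0.4968 -0.0766  0.0515]
(338, 213) [ 0.6077 -0.1259  0.2075]
(337, 206) [ 0.5799 -0.0914  0.1607]
```

View pics/topcrop.png

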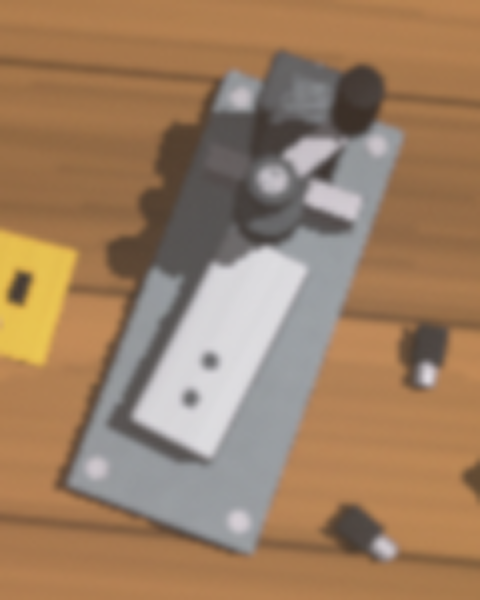

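View pics/scenecrop.png

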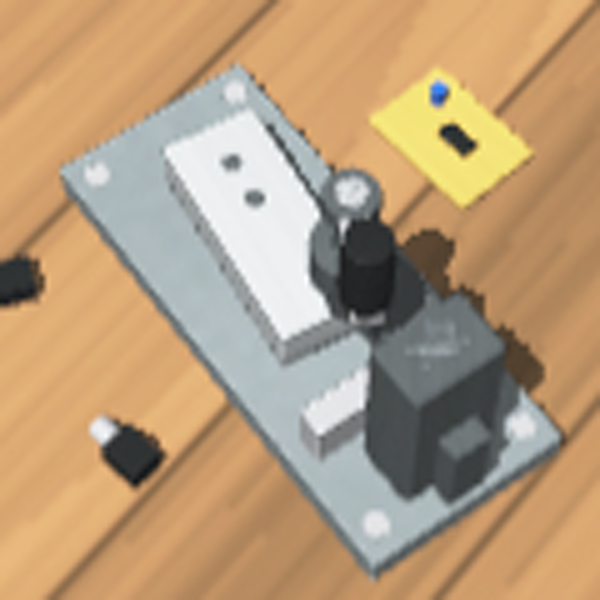

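Top crop: bed corners at (228,70), (403,130), (65,487), (250,553). Box top corners at (132,420), (212,459), (308,267). Knob top at about (360,82), hub at (272,180). Scene crop: bed corners at (238,66), (62,172), (372,572), (563,437). Box top corners at (250,108), (166,155), (285,340).

```bash
python3 - <<'E'
from h import *
import pickle
from scipy.optimize import least_squares
t=pickle.load(open("top.pkl","rb")); s=pickle.load(open("scene.pkl","rb"))
ft=lambda p:(p[0]/4+270-.375,p[1]/4+130-.375); fs=lambda p:(p[0]/5+265-.4,p[1]/5+165-.4)
# order FL,FR,BR,BL
bt=[(65,487),(250,553),(403,130),(228,70)]; bs=[(238,66),(62,172),(372,572),(563,437)]
ct=[(132,420),(212,459),(308,267)]; cs=[(250,108),(166,155),(285,340)]
def fit(pts,model):
    f=lambda p:((np.array([[p[0],p[1]]])+model@np.array([[np.cos(p[2]),np.sin(p[2])],[-np.sin(p[2]),np.cos(p[2])]]))-pts).ravel()
    q=least_squares(f,[.5,-.1,0]); return q.x,np.abs(q.fun).max()
BM=np.array([(-.165,.055),(-.165,-.055),(.095,-.055),(.095,.055)]); CM=np.array([(-.06,.025),(-.06,-.025),(.06,-.025)])
def tri(a,b):
    n=[]
    for im,uv in((t,a),(s,b)):
        T=np.linalg.inv(im["camera_from_world"]); n.append(ray(im,uv,T))
    (o1,d1),(o2,d2)=n; k=np.linalg.lstsq(np.c_[d1,-d2],o2-o1,rcond=None)[0]; p,q=o1+d1*k[0],o2+d2*k[1]; return ((p+q)/2).round(4),np.linalg.norm(p-q).round(4)
for nm,im,f,b,c in(("top",t,ft,bt,ct),("scene",s,fs,bs,cs)):
    print(nm,"clamp",fit(np.array([atz(im,f(p),.02)[:2] for p in b]),BM)); print("box",fit(np.array([atz(im,f(p),.052)[:2] for p in c]),CM))
    print("hub",atz(im,f((272,180) if nm=="top" else (352,188)),.161)[:2], "knobtop",atz(im,f((361,82) if nm=="top" else (370,237)),.205)[:2])
for a,b in list(zip(bt,bs))+list(zip(ct,cs))+[((272,180),(352,188)),((361,82),(370,237))]: print(tri(ft(a),fs(b)))
E
```

```text
top clamp (array([ 0.56975489, -0.08602798, -0.26217502]), np.float64(0.0016885808729232843))
box (array([ 0.50798124, -0.0688367 , -0.36565872]), np.float64(0.0014202611879479618))
hub [ 0.5698652  -0.08644228] knobtop [ 0.60715491 -0.12185191]
scene clamp (array([ 0.57350653, -0.09021675, -0.26465868]), np.float64(0.001638485879646434))
box (array([ 0.51222852, -0.07143723, -0.36106677]), np.float64(0.0026752641766155105))
hub [ 0.57105553 -0.086884  ] knobtop [ 0.6064031  -0.12217036]
(array([0.4245, 0.0101, 0.0108]), np.float64(0.0005))
(array([ 0.3979, -0.096 ,  0.0126]), np.float64(0.0004))
(array([ 0.6493, -0.165 ,  0.0117]), np.float64(0.0025))
(array([ 0.6769, -0.0584,  0.0132]), np.float64(0.0001))
(array([ 0.4618, -0.025 ,  0.047 ]), np.float64(0.0005))
(array([ 0.4454, -0.0698,  0.0427]), np.float64(0.0009))
(array([ 0.5553, -0.113 ,  0.0454]), np.float64(0.0004))
(array([ 0.5704, -0.0863,  0.1595]), np.float64(0.0004))
(array([ 0.6068, -0.1221,  0.2054]), np.float64(0.0007))
```

```bash
cat >> h.py <<'E'
C=np.array([.571,-.087]); YC=-.263
def quat(psi): return [np.cos(psi/2),np.sin(psi/2),0,0]
def fr(): return np.array(r.current_contact_force()).round(2)
E
python3 - <<'E'
from h import *
yb=-.363; g=np.array([.510,-.070])-.043*np.array([np.cos(yb),np.sin(yb)])
qq=[(p,r.inverse_kinematics([*g,.18],quat(p))) for p in(yb,yb+np.pi)]
for p,q in qq: print(p,None if q is None else np.round(q,2))
p,q=min((x for x in qq if x[1] is not None),key=lambda x:abs(x[1][5]))
r.move_to([*g,.18],quat(p)); r.move_linear([*g,.10],vel=.15); 
im=grab("wrist"); save(im,"pics/w1.png")
r.move_linear([*g,.05],vel=.08); print(fr())
print(r.current_t(),r.current_tool_pos(),p)
E
```

```text
-0.363 [-0.21  0.31  1.92 -0.    0.91  1.72]
2.778592653589793 [-0.21  0.31  1.92 -0.    0.91 -1.42]
[-0.13  0.24 -0.6 ]
3.5917 [ 0.47002206 -0.05475686  0.05025724] 2.778592653589793
```

View pics/w1.png

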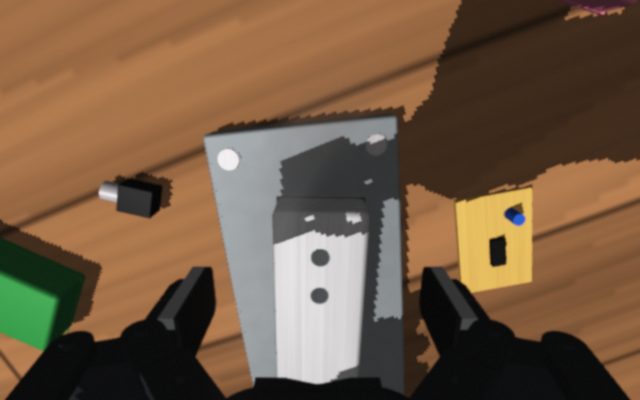

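The wrist view shows the box (columns 275–365) centred and aligned between the open fingers. The jack at (130,195) and the perfboard at (495,240) are clear of them. I'll grip, square it up and slide.

```bash
python3 - <<'E'
from h import *
from scipy.spatial.transform import Rotation as R
e=np.array([np.cos(YC),np.sin(YC)])
r.set_gripper(0.3,squeeze=30); print("op",r.current_opening(),r.current_finger_force(),fr())
z=r.current_tool_pos()[2]
r.move_linear([*(C-.086*e),z],rot=quat(YC+np.pi),vel=.05); print(fr(),fr()[:2]@e)
for k in range(16):
    x=-.085+.001*k; r.move_linear([*(C+x*e),z],vel=.03); f=fr()[:2]@e; print(round(x,4),f.round(2),fr())
    if f<-12: break
print(r.current_t(),r.current_tool_pos())
r.sleep(.2)
save(grab("scene"),"pics/s2.png",(265,165,385,285),5)
E
```

```text
op 0.5769393456848121 31.487420797348022 [-1.52  0.72  5.13]
[ 0.91 -0.57 -0.49] 1.0268968734357218
-0.085 -4.28 [-4.17  0.97  4.61]
-0.084 -3.52 [-3.43  0.79  4.74]
-0.083 -2.59 [-2.82 -0.53  3.  ]
-0.082 -3.38 [-3.12  1.41  3.9 ]
-0.081 -3.43 [-3.41  0.51  4.24]
-0.08 -3.31 [-3.06  1.35  3.93]
-0.079 -3.69 [-3.65  0.65  5.32]
-0.078 -4.42 [-4.1   1.77  4.77]
-0.077 -3.91 [-3.85  0.73  5.57]
-0.076 -6.5 [-6.32  1.52  8.52]
-0.075 -12.78 [-12.31   3.44  13.39]
7.3333 [ 0.49716657 -0.06711843  0.05045487]
```

View pics/s2.png

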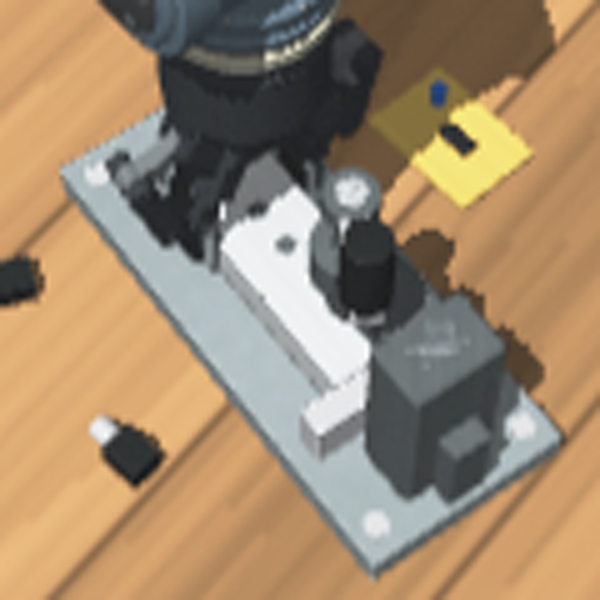

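Box is up against the stop and looks square. I'll release, lift, check it, and go to the knob.

```bash
python3 - <<'E'
from h import *
import pickle
p=np.array(r.current_tool_pos()); r.set_gripper(.9); print(fr())
r.move_linear([p[0],p[1],.27],vel=.2)
# hover beside the knob, clear of the clamp
e=np.array([np.cos(YC),np.sin(YC)])
im=grab("top"); pickle.dump(im,open("top2.pkl","wb")); s=grab("scene"); pickle.dump(s,open("scene2.pkl","wb"))
a=cv2.resize(im["pixels"][130:280,270:390,::-1],(480,600),interpolation=cv2.INTER_CUBIC); save(s,"pics/tmp.png",(285,165,365,265),6)
b=cv2.imread("pics/tmp.png")[:600,:320*1]
cv2.imwrite("pics/c3.png",np.hstack([a[:, :],cv2.imread("pics/tmp.png")[:600,:310]]))
print(r.current_t(),fr())
E
```

```text
[-0.71  0.42  0.75]
9.3167 [-0.18  0.45  0.6 ]
```

View pics/c3.png

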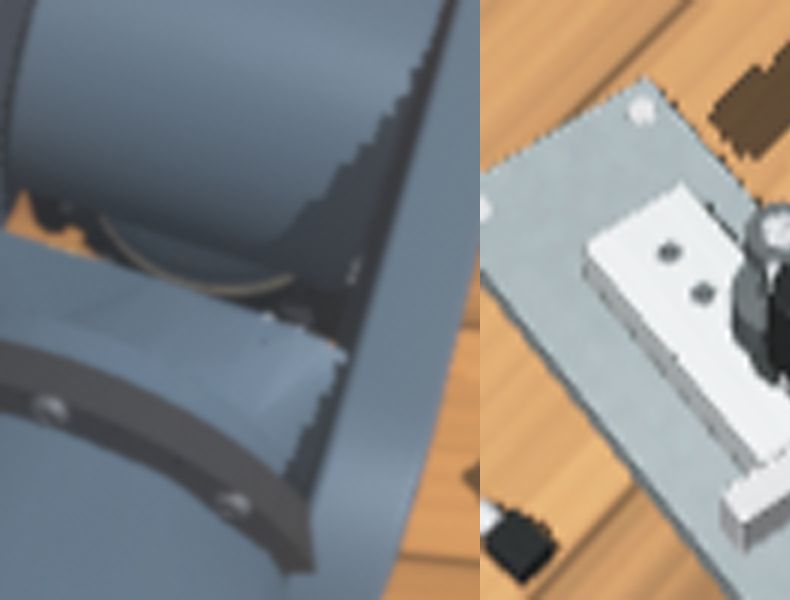

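Right panel (scene crop): box top front corners at (682,183) and (585,247), side edge running down to (750,468) at the stop.

```bash
python3 - <<'E'
from h import *
import pickle
s=pickle.load(open("scene2.pkl","rb")); f=lambda p:((p[0]-480)/6+285-.42,p[1]/6+165-.42)
A=[atz(s,f(p),.052)[:2] for p in((682,183),(585,247),(752,466))]
c0=np.array([.5735,-.0902]); y=-.2647; c,sn=np.cos(y),np.sin(y); M=np.array([[c,sn],[-sn,c]])
L=[M@(a-c0) for a in A]; print(np.round(L,4)); d=L[2]-L[1]; w=L[0]-L[1]; print("yaw side",np.arctan2(d[1],d[0]),"yaw front",np.arctan2(-w[0],w[1]))
# knob hover
k=np.array([.6067,-.1220])
for p in (YC,YC+np.pi,YC+np.pi/2,YC-np.pi/2):
    q=r.inverse_kinematics([*k,.26],quat(p)); print(round(p,2),None if q is None else np.round(q,2))
E
```

```text
[[-0.0959  0.0243]
 [-0.094  -0.0242]
 [ 0.0222 -0.0278]]
yaw side -0.03163519065848183 yaw front 0.03982109950917025
-0.26 [-0.27  0.47  1.46 -0.    1.22  1.56]
2.88 [-0.27  0.47  1.46 -0.    1.22 -1.58]
1.31 [-0.27  0.47  1.46 -0.    1.22 -0.01]
-1.83 None
```

Box is home: centre x ≈ -35 mm, y ≈ -1 mm, yaw ≈ 0. Now I'll grip the knob and wind the first 1.8 rad, logging halted forces.

```bash
cat >> h.py <<'E'
import json
HC=np.array([.5705,-.0866]); RK=.050
def knob(th,S): return [S["c"][0]+S["R"]*np.cos(th),S["c"][1]+S["R"]*np.sin(th),S["z0"]-.00255*(S["th0"]-th)]
def wind(S,d,vel=.06,settle=.12):
    S["th"]-=d; r.move_linear(knob(S["th"],S),vel=vel); r.sleep(settle)
    f=np.mean([r.current_contact_force() for _ in range(3)],0); t=S["th"]
    p=np.array(r.current_tool_pos())
    tang=f[:2]@[-np.sin(t),np.cos(t)]; rad=f[:2]@[np.cos(t),np.sin(t)]   # tang>0: resists clockwise winding
    a=S["th0"]-t; S["log"].append([a,tang,rad,f[2]]); print(f"{a:.2f} tan {tang:.2f} rad {rad:.2f} z {f[2]:.2f}  R {np.hypot(*(p[:2]-S['c'])):.4f}")
    json.dump(S,open("S.json","w")); return tang
E
python3 - <<'E'
from h import *
k=np.array([.6067,-.1220]); r.set_gripper(.55)
r.move_to([*k,.262],quat(YC+np.pi/2)); r.move_linear([*k,.189],vel=.1); print(fr())
r.set_gripper(0,squeeze=20); r.sleep(.2); print(r.current_opening(),r.current_finger_force(),fr(),r.current_t())
th=float(np.arctan2(*(k-HC)[::-1]))
S=dict(c=HC.tolist(),R=RK,z0=.189,th0=th,th=th,log=[])
for i in range(9):
    if wind(S,.2)>6: break
print(r.current_t(),r.current_tool_pos())
E
```

```text
[-0.04  0.03 -0.4 ]
0.25907261749223176 23.874957646130497 [ 0.14 -0.17  5.91] 12.5
0.20 tan -3.41 rad 2.31 z 6.25  R 0.0506
0.40 tan -2.78 rad 0.68 z 7.52  R 0.0503
0.60 tan -4.35 rad -0.44 z 8.49  R 0.0501
0.80 tan -3.26 rad -2.68 z 9.45  R 0.0499
1.00 tan -3.09 rad -3.99 z 9.16  R 0.0497
1.20 tan -2.82 rad -5.73 z 9.22  R 0.0495
1.40 tan -2.86 rad -7.69 z 7.87  R 0.0493
1.60 tan -2.73 rad -8.55 z 6.30  R 0.0491
1.80 tan -2.34 rad -8.57 z 4.99  R 0.0490
16.4 [ 0.52904507 -0.1127937   0.18505023]
```

```bash
python3 - <<'E'
from h import *
S=json.load(open("S.json"))
b=[]
for i in range(12):
    t=wind(S,.15,settle=.15); S["R"]+=6e-5*float(np.clip(S["log"][-1][2],-8,8))
    if t>1.5: break
print(r.current_t(),r.current_finger_force(),r.current_opening())
E
```

```text
1.95 tan -2.38 rad -9.63 z 4.15  R 0.0490
2.10 tan -2.49 rad -7.22 z 4.87  R 0.0488
2.25 tan -3.19 rad -3.20 z 6.39  R 0.0487
2.40 tan -3.05 rad -2.39 z 7.57  R 0.0486
2.55 tan -2.88 rad -1.61 z 8.08  R 0.0486
2.70 tan -3.61 rad -0.01 z 9.02  R 0.0487
2.85 tan -3.55 rad 1.49 z 9.62  R 0.0487
3.00 tan -2.46 rad 1.50 z 10.41  R 0.0489
3.15 tan -1.65 rad 2.97 z 9.71  R 0.0490
3.30 tan -3.06 rad 1.98 z 8.75  R 0.0492
3.45 tan -3.26 rad 3.72 z 9.04  R 0.0494
3.60 tan -2.76 rad 2.86 z 6.81  R 0.0495
21.5 24.16906398688328 0.25655732971468354
```

```bash
python3 - <<'E'
from h import *
S=json.load(open("S.json"))
for i in range(20):
    t=wind(S,.15,settle=.15); S["R"]+=6e-5*float(np.clip(S["log"][-1][2],-8,8))
    if t>-1.2: break
print(r.current_t(),r.current_finger_force(),r.current_opening())
E
```

```text
3.75 tan -2.76 rad 3.46 z 7.60  R 0.0497
3.90 tan -3.60 rad 5.02 z 7.43  R 0.0500
4.05 tan -3.21 rad 4.69 z 6.59  R 0.0502
4.20 tan -2.70 rad 4.00 z 6.97  R 0.0504
4.35 tan -2.42 rad 4.25 z 6.68  R 0.0506
4.50 tan -2.43 rad 4.26 z 6.63  R 0.0509
4.65 tan -1.67 rad 3.24 z 7.90  R 0.0511
4.80 tan -0.48 rad 2.54 z 7.79  R 0.0512
24.9 24.14688269978342 0.2579049640210438
```

Touch appears at about 4.45 rad (baseline -2.9 N, slope as predicted). I'll continue in small steps to about +4.5 to 5 N over baseline.

```bash
python3 - <<'E'
from h import *
S=json.load(open("S.json"))
for i in range(5):
    t=wind(S,.1,settle=.2); S["R"]+=6e-5*float(np.clip(S["log"][-1][2],-8,8))
    if t>1.7: break
L=np.array(S["log"]); b=L[:26,1].mean(); m=L[:,0]>4.55; p=np.polyfit(L[m,0],L[m,1],1)
print("base",b,"slope/rad",p[0],"touch",(b-p[1])/p[0],"est N by force",10*(L[-1,1]-b),"by angle",56*(L[-1,0]-(b-p[1])/p[0]))
print(r.current_t(),r.current_finger_force(),r.current_opening())
E
```

```text
4.90 tan 0.68 rad 3.12 z 8.87  R 0.0513
5.00 tan 1.57 rad 1.85 z 9.94  R 0.0514
5.10 tan 1.11 rad 1.52 z 9.57  R 0.0515
5.20 tan 1.75 rad 0.10 z 9.21  R 0.0515
base -2.949590614031822 slope/rad 6.166595952328364 touch 4.383573336858477 est N by force 46.992309495144355 by angle 45.71989313592533
26.7 24.3504888433381 0.256219724354293
```

```bash
python3 - <<'E'
from h import *
r.set_gripper(.55); r.sleep(.2); p=np.array(r.current_tool_pos()); print(fr(),p.round(4))
r.move_linear([p[0],p[1],.28],vel=.12); r.set_joints([-1.318,.351,1.652,0,1.139,-.085]); r.sleep(.3)
t=grab("top"); s=grab("scene")
save(t,"pics/a.png",(270,130,390,280),4); save(s,"pics/b.png",(285,165,365,265),6)
cv2.imwrite("pics/c4.png",np.hstack([cv2.imread("pics/a.png"),cv2.imread("pics/b.png")[:,:310]]))
P=cloud(t)[130:280,270:390].reshape(-1,3); m=P[(P[:,2]>.15)]; print(np.median(m[m[:,2]>.165],0))
print(r.current_t(),fr())
E
```

```text
[ 0.54 -0.28  0.51] [ 0.6195 -0.071   0.1756]
[ 0.61308321 -0.06980015  0.19126735]
30.925 [-0.1   0.38 -1.4 ]
```

View pics/c4.png

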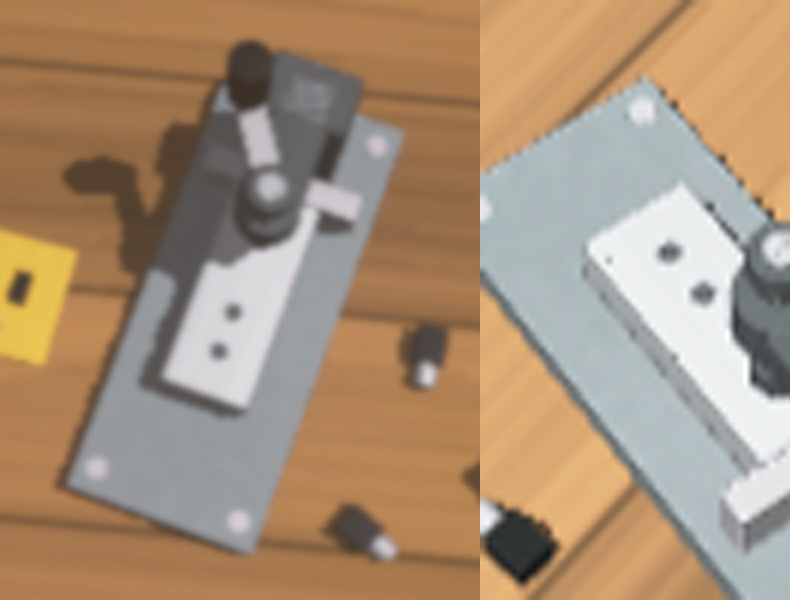

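The box hasn't moved: its front edge is still at (165–248, 380–408) in the top crop, parallel to the bed. The crank stayed where I left it and the robot is clear, so I'm handing in.

```bash
python3 -c "
from h import *
print(r.hand_in(), r.current_t())"
```

```text
the job is handed in; nothing more can be done
the job is handed in; nothing more can be done
```

The job is handed in: the box sits flat and centred against the back stop, clamped at about 46 N (my estimate from the knob force and crank angle), with the robot clear; no verdict came back.

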